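# Turn the dish brush bristles-up in its leaning crock

### The arm

A 7-joint arm with a two-finger parallel gripper is mounted at the origin on a cart in front of the work surface, level with it; the furniture and walls round the work are solid. World frame = base frame: x ahead of the robot, y to its left, z up, the work surface at z = 0. Lengths are in m, angles in rad, forces in N, time in s.
With the tool pointing down it reaches from about 0.4 to 0.85 m from the base axis. Payload 10.4 kg.
Tool frame: the origin (TCP) lies at the centre of the arm's flange, where the gripper is bolted on; the fingertips stand 182 mm ahead of it and the grasp point (between the pads) lies r.grasp_offset ahead of it (r.grasp_offset is the distance from the TCP to the grasp point, in m); z points along the fingers, y is the line along which they close (so a half turn about z gives the same grasp; the last joint's range is limited). The gripper opens to 87 mm and grips with 3 to 60 N. Pads are 19 mm wide; open, the fingers measure 117 mm over their backs; the gripper's body (75 mm by 190 mm) begins 51 mm behind the grasp point.
Start: joints at [1.082, 0.332, -0.065, 1.46, 0.022, 1.35, -0.088], TCP at [0.281, -0.558, 0.405] pointing down, gripper open.
Joint ranges: [-2.6, 2.6], [-0.5, 2.12], [-1.47, 1.34], [0.16, 2.42], [-1.27, 4.41], [0.06, 2.06], [-2.6, 2.6]. Speed limits (rad/s): [2.22, 2.22, 2.79, 2.79, 3.14, 3.14, 3.14].

### API

Orientations are given as a unit quaternion [x, y, z, w].
In Python, from bench import status, vision, job, spotter, r gives the robot as it stands. The module is installed in compiled form; this text tells all that it offers.
- The arm moves only by the tool play_rows, never from a script. Its argument "series" is a list of rows, each a list of 6 numbers: the shift along the tool's x, y, z each as a share of 150 mm, from -1 to 1, then the turn, a rotation vector about the tool's x, y, z each as a share of 30 degrees, from -1 to 1. In form: [[x, y, z, ax, ay, az], ...]. A call has 1 to 5 rows; each row is the pose to reach, as a shift and turn from the pose commanded when the call began, along the tool's axes at that moment; what a row does not reach only later rows make up. A row lasts 1/10 s, in which the tool goes at most 50 mm and 8.59 degrees, less where a joint would pass 70% of its speed; a pose out of reach is approached as far as the arm can. A call with a number of a shift or a turn outside -1 to 1 is refused whole. A call with a gripper value outside its range is refused whole. "fingers" is the opening, from -1 (shut) to 1 (fully open), set as the call begins (left out, the last holds). The fingers move at their own pace and stop on an object; "squeeze" is the grip in N (left out, the last holds). Time passes only in rows, so rows that repeat a pose let the fingers close. It gives the time, the measured TCP pose, the force, the opening and the grip force at its end, in the units of the state.
- status.read_state(): the state, without advancing time (a new reading comes with each control period).
- vision.camera(name): name is "scene" or "top" or "wrist"; returns the picture (384x512x3 uint8, blue, green, red); there is no depth.
- vision.calibration(name): a dict with "fx", "fy", "cx", "cy" (pixels), "rvec" (rotation vector, rad) and "tvec" (3), from world to camera coordinates, as OpenCV has them; the wrist camera has in their place "T_tool_cam" (4x4, takes a point from camera to tool coordinates, whose origin is the TCP and whose axes are the flange's). Camera axes: x right, y down, z forward; pixel columns grow to the right and rows downward; lengths in m; the calibration is good to about 2 mm. The wrist camera is an equidistant fisheye: a pixel r from the principal point sees the ray r / f radians off the axis. A picture is of the moment at which its call begins: read the wrist's pose just before it. calibration takes no time and is no camera call.
- job.close_job(): hands the job in; it is judged then, once.
Trained networks look in the newest picture that a camera, given by its name, has taken for a name from the list of things; names that differ only in an ending like _2 or _b are one class to them, and where a whole thing is asked for, a point or a joint stands for the part that bears it (a point fixed in the world has none). Each returns a list of dicts, best first, with "conf" (0 to 1); they miss things now and then, are a little off and sometimes report something else, mostly with a low value. They report only what shows in the picture. A call takes as long as a camera call.
- spotter.boxes_of(camera, name): "point" ([x, y, z] in m, in world coordinates, good to about 4 mm: the middle of the surface that is visible of it).
- spotter.regions_of(camera, name): "pixels" (384x512 bool, what is visible of it).
The state is a dict: "time": time; "joint_positions": joint angles; "joint_vel": joint speeds; "joint_torque": joint torques, N m; "ee_pos": TCP position; "eef_rot": TCP orientation; "ft_force": force on the tool from outside, world axes, zero at the start; "torque": the same for the moment, N m; "width": finger opening in m; "grip_force": force on a finger pad.
Only numpy, scipy, OpenCV 4.12 (cv2) and the standard library are available. Lean on these libraries where they do the work, as an engineer would, in place of code of your own. Each camera call takes 0.05 s, during which the arm holds its last target. There are 200 camera calls.

### The job

The blue-handled dish brush was put away bristles-down in its leaning blue crock, where the bristles get crushed and stay wet. Pull it out, turn it end for end and put it back handle first in the same blue crock, right down to the bottom, so that the bristles stick out at the top, and let go. Leave the yellow-handled brush in the white crock as it is.

Things in the scene. Friction and masses are not known exactly. Their poses are not given: they have to be found in the camera images.
- blue_brush: dish brush, round, rigid, 220 mm long, 0.09 kg, balance point z = 115 mm. Origin: centre of the handle's end; +z runs to the bristle end. Blue handle 22 mm thick (z 0 to 150 mm), steel ferrule 27 mm (to 170), white bristle head 30 mm (to 220). Starts bristles-down in the blue crock, loose in the bore, leaning a little more. Grip square to it at z = 110 mm; a half turn of the wrist reverses it.
- crock_floor (a point): centre of the bore's floor in the blue crock, 36 mm above the worktop. Fixed round pot leaning 48 degrees from vertical in a wooden cradle (base 115 x 84 mm, 48 mm high, all below the mouth). Bore 75 mm deep along its axis, 36 mm in diameter at the floor, 40 half way, 48 at the mouth; 57 outside at the mouth.
- crock_mouth (a point): centre of the mouth of the blue crock's bore, 86 mm above the worktop. The line from crock_floor to crock_mouth (75 mm) is the bore's axis, pointing out of the crock: up and to the robot's left.
- yellow_brush: the same brush with a yellow handle, already the right way (handle down, bristles up) in a like but white leaning crock; leave it alone. Origin: centre of the handle's end, +z to the bristle end. Which crock stands left and which right varies.

How it is judged:
By the outcome, as a careful person would: the job done as asked, in the order asked, and still so for the second after the job is handed in, with the robot touching nothing.
It also fails if it takes over 45 s, if anything falls off the work surface, if the arm or the gripper's body presses on something with over 40 N, if the wrist force passes 120 N, or if a joint passes its speed limit or range.

## Working session

There is one attempt and no reset: what is moved stays moved. The work goes in short steps, Python scripts to look and compute and a tool call to move; the robot and the scene stay as the last step left them, time stands still between calls to the robot, and variables do not carry over. Pictures are saved under pics/ and viewed, at most 10 in all, crops included, and the job is handed in when it is done.

Besides the shell and the picture viewer there is one more tool, called after "Emit:" by a JSON object that holds its "op" and its "data", one argument or row to a line. play_rows: Moves the arm, as the interface text tells. Shift numbers are shares of 150 mm and turn numbers shares of 30 degrees, none past 1 either way. Its arguments: {"type":"object","properties":{"series":{"type":"array","items":{"type":"array","items":{"type":"number"}}},"fingers":{"type":"number"},"squeeze":{"type":"number"}},"required":["series"]}

```bash
mkdir -p pics; cat > h.py <<'E'
import numpy as np, cv2
from scipy.spatial.transform import Rotation as R
from bench import status, vision, job, spotter, r
E
python3 - <<'E'
from h import *
s=status.read_state(); print(s['ee_pos'],s['eef_rot'],s['width'],r.grasp_offset,s['time'])
ims=[]
for c in ('scene','top'):
    im=vision.camera(c); cv2.imwrite(f'pics/{c}0.png',im); ims.append(im)
    for n in ('blue_brush','yellow_brush','crock_floor','crock_mouth'):
        for f in spotter.boxes_of(c,n)[:3]: print(c,n,np.round(f['point'],4),round(f['conf'],2))
    k=vision.calibration(c); print({a:np.round(b,4).tolist() for a,b in k.items()})
    m=[f for f in spotter.regions_of(c,'blue_brush')]
    for f in m[:2]:
        ys,xs=np.where(f['pixels']); print('reg',f['conf'],xs.min(),xs.max(),ys.min(),ys.max(),len(xs))
E
```

```text
[ 0.28063592 -0.55830759  0.40397337] [ 9.73002017e-01  2.30795594e-01 -1.95573638e-04 -6.55360554e-04] 0.08698513813211298 0.1635 0.0
scene blue_brush [0.5082 0.222  0.1228] 0.77
scene yellow_brush [ 0.3917 -0.0684  0.1381] 0.8
scene crock_floor [0.5051 0.1508 0.0323] 0.56
scene crock_mouth [0.5037 0.1491 0.0311] 0.95
{'fx': 350.4716, 'fy': 350.4716, 'cx': 255.3391, 'cy': 198.1747, 'rvec': [0.5821, -2.7022, 1.0927], 'tvec': [0.4234, 0.2484, 0.8449]}
reg 0.94 175 217 249 291 524
top blue_brush [0.5096 0.2165 0.1223] 0.74
top yellow_brush [ 0.3979 -0.1092  0.1208] 0.9
top yellow_brush [0.5132 0.109  0.0494] 0.57
top crock_floor [0.5184 0.1149 0.0497] 0.66
top crock_mouth [0.5135 0.1092 0.0491] 0.93
{'fx': 443.8634, 'fy': 443.8634, 'cx': 256.5244, 'cy': 189.6657, 'rvec': [2.1665, -2.2078, 0.0858], 'tvec': [-0.0171, 0.4626, 1.3608]}
reg 0.55 145 200 166 176 416
```

View pics/scene0.png

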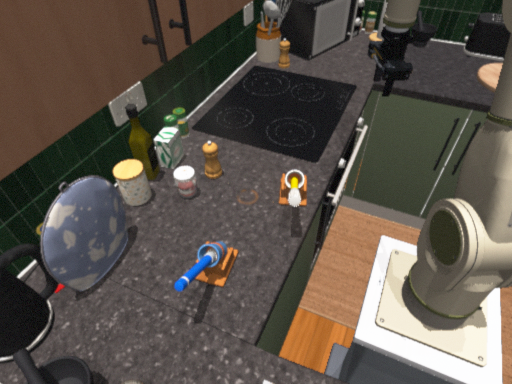

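View pics/top0.png

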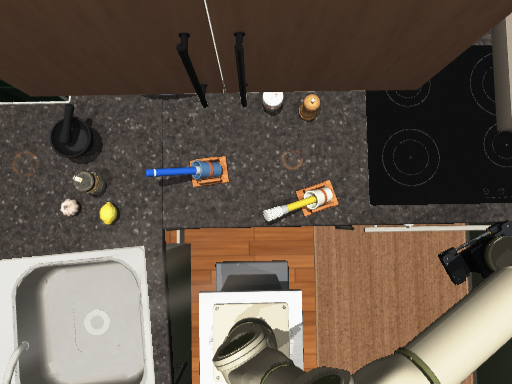

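The scene picture shows the blue brush with its handle end near (180,286) and the crock rim near (212,253). In the top picture the handle runs from (147,173) to (195,171), and the crock and cradle cover (190–228, 157–187). The yellow brush is well clear, at about (300,205) in the top view.

```bash
cat >> h.py <<'E'
def P(c):
    k=vision.calibration(c); K=np.array([[k['fx'],0,k['cx']],[0,k['fy'],k['cy']],[0,0,1]])
    return K@np.c_[cv2.Rodrigues(np.array(k['rvec']))[0],np.array(k['tvec'])]
def proj(c,X):
    h=np.c_[np.atleast_2d(X),np.ones(len(np.atleast_2d(X)))]@P(c).T; return h[:,:2]/h[:,2:]
def tri(a,b):
    X=cv2.triangulatePoints(P('scene'),P('top'),np.array(a,float),np.array(b,float)); return (X[:3]/X[3]).ravel()
E
python3 - <<'E'
from h import *
out=[];ax={}
for c,(x0,y0,x1,y1) in (('scene',(165,225,245,300)),('top',(140,150,235,195))):
    im=cv2.imread(f'pics/{c}0.png'); hsv=cv2.cvtColor(im,cv2.COLOR_BGR2HSV)
    m=cv2.inRange(hsv,(105,190,60),(125,255,255)); z=np.zeros_like(m); z[y0:y1,x0:x1]=m[y0:y1,x0:x1]
    n,l,st,_=cv2.connectedComponentsWithStats(z); i=1+st[1:,4].argmax()
    p=np.argwhere(l==i)[:,::-1].astype(float); mu=p.mean(0); d=np.linalg.svd(p-mu,full_matrices=False)[2][0]
    d=d if d[0]<0 else -d
    t=(p-mu)@d; print(c,len(p),'end',mu+d*t.max(),'start',mu+d*t.min()); ax[c]=(mu,d,t)
    o=cv2.resize(im[y0:y1,x0:x1],None,fx=8,fy=8,interpolation=cv2.INTER_CUBIC)
    cv2.imwrite(f'pics/{c}crop.png',o)
pl=[]
for c in ax:
    mu,d,t=ax[c]; L=np.cross([*mu,1],[*(mu+d),1]); pl.append(P(c).T@L)
n=[q[:3]/np.linalg.norm(q[:3]) for q in pl]; D=np.cross(*n); D/=np.linalg.norm(D); D*=np.sign(D[2])
print('axis',D,'tilt',np.degrees(np.arccos(D[2])), 'head',np.degrees(np.arctan2(D[1],D[0])))
e=[ax[c][0]+ax[c][1]*ax[c][2].max() for c in ('scene','top')]
print('end',tri(*e))
E
```

```text
scene 241 end [186.89158395 277.66507004] start [209.06542061 256.99731671]
top 258 end [156.09800956 171.94439931] start [195.0997272  169.97847541]
axis [-0.0930163   0.84294695  0.52989471] tilt 58.001658929475745 head 96.29691708759673
end [0.50621858 0.25547208 0.14882135]
```

View pics/scenecrop.png

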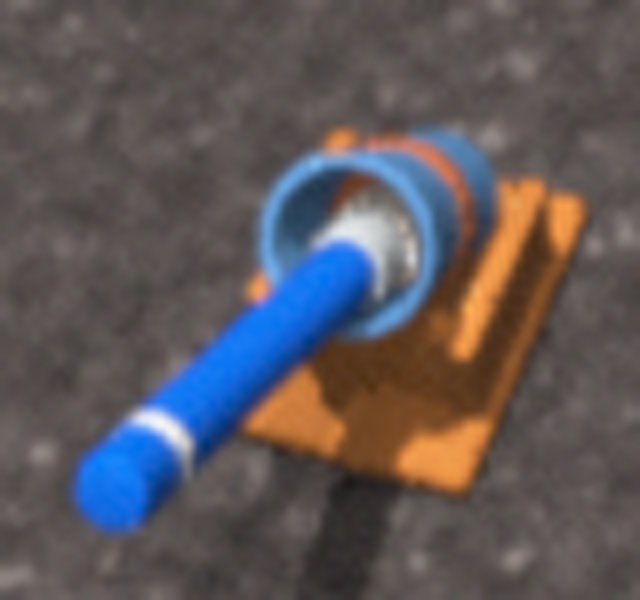

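View pics/topcrop.png

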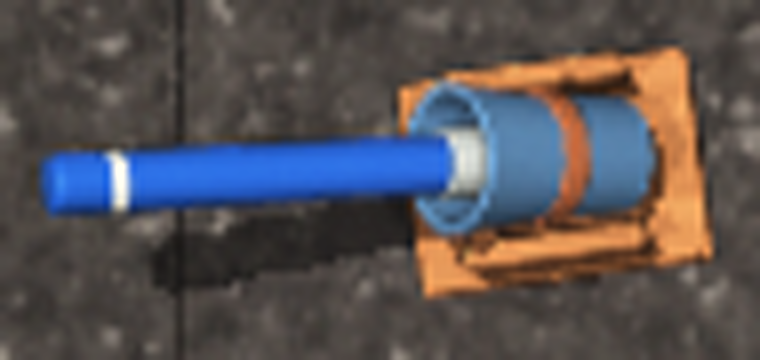

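Crops: the scene crop shows the bristles inside the crock, the rim centre at about (350,244), and the handle end disc at (112,488). In the top crop the rim centre is at about (451,158), the handle end is near (50,184), and the cradle is rotated about 8°.

```bash
python3 - <<'E'
from h import *
f=lambda p,o:(np.array(p)+.5)/8-.5+np.array(o)
S=(165,225);T=(140,150)
print('mouth',tri(f((350,244),S),f((451,158),T)))
e=tri(f((112,488),S),f((50,184),T)); print('end',e)
# cradle corners on z~0.005
M=P('top')
def plane(uv,z):
    A=np.c_[M[:,0],M[:,1],-np.array([*uv,1])]; return np.linalg.solve(A,-(M[:,2]*z+M[:,3]))[:2]
c=[plane(f(p,T),.005) for p in [(425,297),(712,258),(683,48),(400,90)]]
print(np.round(c,4)); 
for a,b in((0,1),(3,2)): d=c[a]-c[b]; print(np.linalg.norm(d),np.degrees(np.arctan2(d[1],d[0])))
d=c[3]-c[0]; print(np.linalg.norm(d),np.degrees(np.arctan2(d[1],d[0])), np.mean(c,0))
# ring start: visible handle/ferrule point: z=150 boundary in both
b=tri(f((350,262),S),f((450,164),T)); print('ferrule',b,np.linalg.norm(b-e))
# robust fit of brush axis: yaw,tilt,end with L=150 to ferrule
D=(e-b)/np.linalg.norm(e-b); print(D,np.degrees(np.arccos(D[2])),np.degrees(np.arctan2(D[1],D[0])))
E
```

```text
mouth [0.5201708  0.15218492 0.08623261]
end [0.50478089 0.28220502 0.15978928]
[[0.4761 0.1737]
 [0.4893 0.0612]
 [0.5725 0.0714]
 [0.5579 0.1828]]
0.11322239028166091 96.71040599875944
0.11230838636835351 97.47205811404658
0.08226854145308961 6.356835587339481 [0.52393279 0.12226208]
ferrule [0.51923911 0.15369468 0.07926322] 0.15234301083993973
[-0.09490568  0.84355914  0.52858385] 58.09017893747122 96.41914061713771
```

Emit:
{"op": "play_rows", "data": {
  "series": [
    [0.3, -0.3, -0.2, 0, 0, -0.25],
    [0.6, -0.6, -0.4, 0.1, 0.1, -0.5],
    [0.9, -0.9, -0.6, 0.2, 0.2, -0.8],
    [1, -1, -0.7, 0.3, 0.3, -1],
    [1, -1, -0.7, 0.3, 0.3, -1]
  ]
}}

```text
time: 1.1
ee_pos: [0.3481, -0.3547, 0.5112]
eef_rot: [0.873, 0.475, 0.058, -0.094]
ft_force: [0.4, -1.0, 1.0]
width: 0.0869
grip_force: 0.0
```

```bash
cat >> h.py <<'E'
import json,os
def log():
    s=status.read_state()
    open('log.jsonl','a').write(json.dumps([list(map(float,s[k])) for k in('joint_positions','ee_pos','eef_rot')])+'\n')
    m=R.from_quat(s['eef_rot']).as_matrix()
    print(round(s['time'],2),'q',np.round(s['joint_positions'],3),'p',np.round(s['ee_pos'],4),'F',np.round(s['ft_force'],1),'w',round(s['width'],4),s['grip_force']);print(np.round(m,3))
    return s
E
python3 -c "
from h import *
log()"
```

```text
1.1 q [ 0.988  0.083 -0.243  1.547 -0.152  1.655  0.169] p [ 0.3481 -0.3547  0.5112] F [ 0.4 -1.   1. ] w 0.0869 0.0
[[ 0.541  0.841  0.012]
 [ 0.819 -0.53   0.22 ]
 [ 0.192 -0.109 -0.975]]
```

Emit:
{"op": "play_rows", "data": {
  "series": [
    [0.3, -0.3, 0, 0, 0, -0.25],
    [0.6, -0.6, 0, 0, 0, -0.5],
    [0.9, -0.8, 0, 0, 0, -0.8],
    [1, -0.9, 0.1, 0, 0, -1],
    [1, -0.9, 0.1, 0, 0, -1]
  ]
}}

```text
time: 1.6
ee_pos: [0.3162, -0.1538, 0.5391]
eef_rot: [0.719, 0.687, 0.079, -0.074]
ft_force: [0.2, -0.4, 1.2]
width: 0.0871
grip_force: 0.0
```

```bash
python3 -c "
from h import *
log()"
```

```text
1.6 q [ 0.889 -0.277 -0.36   1.804 -0.29   1.696  0.478] p [ 0.3162 -0.1538  0.5391] F [ 0.2 -0.4  1.2] w 0.0871 0.0
[[ 0.044  0.999  0.013]
 [ 0.976 -0.046  0.215]
 [ 0.215  0.003 -0.977]]
```

Emit:
{"op": "play_rows", "data": {
  "series": [
    [0.3, -0.2, 0, -0.2, 0, -0.2],
    [0.6, -0.4, 0, -0.4, 0, -0.4],
    [0.8, -0.4, 0, -0.6, 0, -0.4],
    [1, -0.4, 0, -0.8, 0, -0.4],
    [1, -0.4, 0, -0.8, 0, -0.4]
  ]
}}

```text
time: 2.1
ee_pos: [0.3153, -0.0373, 0.5384]
eef_rot: [0.652, 0.732, 0.196, 0.033]
ft_force: [-0.3, 4.0, 1.9]
width: 0.087
grip_force: 0.0
```

```bash
python3 - <<'E'
from h import *
log()
E
```

```text
2.1 q [ 0.513 -0.495 -0.237  1.974 -0.443  1.425  0.421] p [ 0.3153 -0.0373  0.5384] F [-0.3  4.   1.9] w 0.087 0.0
[[-0.149  0.941  0.303]
 [ 0.967  0.074  0.243]
 [ 0.207  0.329 -0.921]]
```

```bash
cat > kin.py <<'E'
from h import *
import itertools
def Rc(s,q,r7=None):
    rots=[];M=R.identity()
    for i,(ax,sg) in enumerate(zip('zyzyzyz',s)):
        M=M*R.from_euler(ax,sg*q[i]); rots.append(M)
    return rots
def A(s,q):  # position = A @ params
    r=[m.as_matrix() for m in Rc(s,q)]; z=lambda m:m[:,2]; x=lambda m:m[:,0]
    return np.c_[[0,0,1],z(r[2]),x(r[2]),x(r[3]),z(r[4]),x(r[5]),z(r[6]), x(r[0])]
E
python3 - <<'E'
from kin import *
d=[json.loads(l) for l in open('log.jsonl')]
d.insert(0,[[1.082,.332,-.065,1.46,.022,1.35,-.088],[.28063592,-.55830759,.40397337],[.973002,.2307956,-.00019557,-.00065536]])
res=[]
for s in itertools.product((1,-1),repeat=7):
    if s[1]<0: continue
    off=[Rc(s,q)[-1].inv()*R.from_quat(e) for q,p,e in d]
    sp=max((off[0].inv()*o).magnitude() for o in off); res.append((sp,s,off[0].as_rotvec()))
res.sort(key=lambda t:t[0])
for t in res[:3]: print(t)
s=res[0][1]
M=np.vstack([A(s,q) for q,p,e in d]); b=np.hstack([p for q,p,e in d])
for cols in ([0,1,4,6],[0,1,2,3,4,6],[0,1,2,3,4,5,6],[0,1,2,3,4,5,6,7]):
    x,rs,rk,sv=np.linalg.lstsq(M[:,cols],b,rcond=None); print(cols,np.round(x,4),np.abs(M[:,cols]@x-b).max(),rk,sv[-1])
E
```

```text
(0.002122720451588257, (-1, 1, -1, 1, -1, 1, -1), array([1.17348638e-03, 1.47274726e-03, 1.57207366e+00]))
(0.6225927464503367, (-1, 1, 1, 1, -1, 1, -1), array([-0.03080581,  0.03483577,  1.44889701]))
(0.6647910448786192, (-1, 1, -1, 1, -1, -1, 1), array([1.99500697, 1.99261101, 0.48380149]))
[0, 1, 4, 6] [0.1635 0.4209 0.4828 0.0444] 0.036778560491824375 4 0.3390579323898197
[0, 1, 2, 3, 4, 6] [-0.0668  0.2989  0.0044 -0.293   0.456  -0.0115] 0.03504906202018604 6 0.04757383800497521
[0, 1, 2, 3, 4, 5, 6] [-0.0897  0.2863  0.0012 -0.323   0.4864  0.0298 -0.0182] 0.03544162161824371 7 0.04640641743992845
[0, 1, 2, 3, 4, 5, 6, 7] [ 0.0734  0.3475  0.0804 -0.2143  0.2837  0.0468  0.1141  0.1575] 0.028642266413383688 8 0.0453862786910341
```

```bash
python3 - <<'E'
from kin import *
d=[json.loads(l) for l in open('log.jsonl')]
d.insert(0,[[1.082,.332,-.065,1.46,.022,1.35,-.088],[.28063592,-.55830759,.40397337],[.973002,.2307956,-.00019557,-.00065536]])
s=(-1,1,-1,1,-1,1,-1)
def A2(q):
    r=[m.as_matrix() for m in Rc(s,q)]
    return np.c_[A(s,q),r[0][:,1],r[2][:,1],r[4][:,1]]
M=np.vstack([A2(q) for q,p,e in d]); b=np.hstack([p for q,p,e in d])
out=[]
for n in range(0,5):
  for ex in itertools.combinations([2,3,5,7,8,9,10],n):
    c=[0,1,4,6]+list(ex)
    x=np.linalg.lstsq(M[:,c],b,rcond=None)[0]; out.append((np.abs(M[:,c]@x-b).max(),c,np.round(x,4)))
out.sort(key=lambda t:t[0])
for o in out[:12]: print(o)
print([o for o in out if len(o[1])==6][:3])
E
```

```text
(np.float64(0.00011181992277453645), [0, 1, 4, 6, 2, 8, 9, 10], array([ 0.2571,  0.451 ,  0.4969,  0.1728, -0.0084, -0.0149, -0.0407,
        0.0097]))
(np.float64(0.00014063141840503501), [0, 1, 4, 6, 5, 7, 8, 9], array([ 0.2581,  0.4485,  0.4933,  0.1697,  0.0015, -0.0018, -0.0222,
       -0.0239]))
(np.float64(0.000198138342576204), [0, 1, 4, 6, 2, 5, 8, 9], array([ 0.2584,  0.4485,  0.4909,  0.1701,  0.0009,  0.0018, -0.0219,
       -0.0239]))
(np.float64(0.0002004730372002217), [0, 1, 4, 6, 5, 8, 9, 10], array([ 0.2582,  0.4487,  0.4915,  0.1703,  0.0016, -0.0214, -0.0255,
        0.0011]))
(np.float64(0.00023377962675574793), [0, 1, 4, 6, 3, 5, 8, 9], array([ 0.2596,  0.4496,  0.4915,  0.171 ,  0.0014,  0.0017, -0.0201,
       -0.0258]))
(np.float64(0.0002370919425654927), [0, 1, 4, 6, 5, 8, 9], array([ 0.2584,  0.449 ,  0.4915,  0.1707,  0.0018, -0.0203, -0.0256]))
(np.float64(0.00029869105453206313), [0, 1, 4, 6, 3, 7, 8, 9], array([ 0.2611,  0.4502,  0.4923,  0.1707,  0.0037, -0.0021, -0.0217,
       -0.0245]))
(np.float64(0.00030293322987062776), [0, 1, 4, 6, 2, 7, 8, 9], a
[... 360 characters left out ...]
 -1.800e-03,
       -2.220e-02, -2.430e-02,  4.000e-04]))
(np.float64(0.00038410600493310465), [0, 1, 4, 6, 3, 8, 9, 10], array([ 0.2605,  0.4501,  0.49  ,  0.1713,  0.0029, -0.0207, -0.0264,
        0.0013]))
(np.float64(0.0003975785013530242), [0, 1, 4, 6, 8, 9, 10], array([ 0.2582,  0.4488,  0.4899,  0.1705, -0.0211, -0.0261,  0.0014]))
[(np.float64(0.0005255555335713091), [0, 1, 4, 6, 8, 9], array([ 0.2585,  0.4492,  0.4896,  0.171 , -0.0196, -0.0263])), (np.float64(0.001523579591840081), [0, 1, 4, 6, 3, 9], array([ 0.2699,  0.4607,  0.4869,  0.1795,  0.0152, -0.0466])), (np.float64(0.001543770238143033), [0, 1, 4, 6, 2, 9], array([ 0.2583,  0.4547,  0.49  ,  0.1767, -0.0043, -0.0465]))]
```

```bash
cat >> kin.py <<'E'
from scipy.optimize import least_squares
SG=(-1,1,-1,1,-1,1,-1); X=np.array([.2585,.4492,.4896,.171,-.0196,-.0263]); OFF=R.from_euler('z',np.pi/2)
LO=np.array([-2.6,-.5,-1.47,.16,-1.27,.06,-2.6]); HI=np.array([2.6,2.12,1.34,2.42,4.41,2.06,2.6])
def fk(q):
    r=Rc(SG,q); m=[a.as_matrix() for a in r]
    p=np.c_[[0,0,1],m[2][:,2],m[4][:,2],m[6][:,2],m[0][:,1],m[2][:,1]]@X
    return p,(r[6]*OFF)
def ik(p,Rt,q0,w=.01,mar=.04):
    f=lambda q:np.r_[(fk(q)[0]-p)*5,(fk(q)[1].inv()*Rt).as_rotvec(),w*(q-q0)]
    o=least_squares(f,np.clip(q0,LO+mar+1e-3,HI-mar-1e-3),bounds=(LO+mar,HI-mar),max_nfev=60)
    e=f(o.x); return o.x,np.linalg.norm(e[:6])
def axis(t,h): t,h=np.radians([t,h]); return np.array([np.sin(t)*np.cos(h),np.sin(t)*np.sin(h),np.cos(t)])
D=axis(58,96.5); AX=axis(48,97); MOUTH=np.array([.5202,.1522,.0862]); END=np.array([.5048,.2822,.1598])
GO=.1635
def frame(d,phi,sg): # x_t = sg*d, z_t tilted phi (deg) from down-left plane towards forward
    u=np.cross(d,[0,0,1]); u/=np.linalg.norm(u); v=np.cross(d,u); v*= -np.sign(v[2])
    ph=np.radians(phi); z=np.cos(ph)*v+np.sin(ph)*u; x=sg*d
    return R.from_matrix(np.c_[x,np.cross(z,x),z])
tcp=lambda g,Rt: g-GO*Rt.as_matrix()[:,2]
def path(phi,sg,turn):
    RG=frame(D,phi,sg); G=END-.11*D; pts=[(G,RG)]
    for k in (.05,.1,.14): pts.append((G+k*D,RG))
    I0=MOUTH+.16*AX; RI=frame(AX,phi,-sg); RA=frame(AX,phi,sg)
    pts.append((I0,RA))
    for k in range(1,13): pts.append((I0,RA*R.from_euler('z',turn*k*15,degrees=True)))
    for k in (.12,.08,.035): pts.append((MOUTH+k*AX,RI))
    return [(tcp(g,r_),r_) for g,r_ in pts]
E
cat > plan.py <<'E'
from kin import *
rng=np.random.default_rng(0); out=[]
for phi in range(-60,91,15):
  for sg in (1,-1):
    for turn in (1,-1):
      pts=path(phi,sg,turn); best=None
      for t in range(8):
        q0=rng.uniform(LO,HI) if t else np.array([.3,.3,0,1.6,0,1.2,0])
        q,e=ik(*pts[0],q0,w=1e-3)
        if e>.02: continue
        es=[e];qs=[q]
        for p in pts[1:]:
            q,e=ik(*p,q,w=.003); qs.append(q); es.append(e)
            if e>.3: break
        j=np.abs(np.diff(qs,axis=0)).max() if len(qs)>1 else 9
        if best is None or max(es)<best[0]: best=(max(es),j,len(qs),np.round(qs[0],2),np.round(qs[-1],2))
      if best: out.append((best[0],phi,sg,turn)+best[1:])
out.sort(key=lambda t:t[0])
for o in out[:14]: print(o)
E
time timeout 500 python3 plan.py
```

```text
(np.float64(2.3899829335618042e-05), 0, 1, 1, np.float64(0.2619089517990574), 20, array([-0.99,  0.59,  1.1 ,  1.93, -1.12,  1.34,  0.71]), array([-0.82,  0.64,  1.03,  1.92, -1.23,  1.49, -2.29]))
(np.float64(5.896801111921668e-05), -15, 1, 1, np.float64(0.9610752169635215), 20, array([ 0.03,  0.51, -0.2 ,  1.66, -0.47,  1.29,  0.24]), array([-0.76,  0.84,  1.03,  1.69, -1.17,  1.77, -2.33]))
(np.float64(0.0003946005491584799), 15, 1, 1, np.float64(0.304130241110675), 20, array([-0.91,  0.24,  0.87,  2.15, -1.07,  0.87,  0.7 ]), array([-0.67,  0.31,  0.75,  2.13, -1.23,  1.05, -2.26]))
(np.float64(0.01319816557898065), 30, 1, 1, np.float64(0.4040287352498478), 20, array([ 1.18,  0.41, -1.43,  2.28, -0.31,  0.22,  0.12]), array([ 1.11,  0.38, -1.2 ,  2.27, -1.06,  0.41, -2.27]))
(np.float64(0.017594758970372985), -30, 1, 1, np.float64(0.24830145734434256), 20, array([-0.4 ,  0.72,  0.37,  1.46, -0.68,  1.67,  0.4 ]), array([-0.68,  0.99,  0.98,  1.47, -1.1 ,  1.99, -2.36]))
(np.float64(0.06894787337399826), 30, -1, -1, np.float64(0.9101911284980502), 20, array([ 0.43,  0.11, -0.61,  
[... 1012 characters left out ...]
0.09]), array([-0.41,  0.96,  0.49,  1.24, -0.78,  2.02, -2.56]))
(np.float64(0.21605699908693557), -45, 1, -1, np.float64(0.2617994056620514), 20, array([ 0.36,  1.12, -1.03,  1.18,  0.17,  1.84, -0.26]), array([ 0.51,  1.4 , -1.43,  1.17,  0.36,  1.94,  2.56]))
(np.float64(0.238504212914311), -30, 1, -1, np.float64(0.25952240810387295), 20, array([ 0.09,  0.71, -0.34,  1.43, -0.32,  1.55,  0.13]), array([ 0.67,  1.27, -1.43,  1.39,  0.4 ,  1.65,  2.56]))
(np.float64(0.24996987009615446), -15, 1, -1, np.float64(0.26241057063260254), 20, array([ 0.71,  0.87, -1.19,  1.63,  0.2 ,  1.26, -0.26]), array([ 0.83,  1.13, -1.43,  1.62,  0.43,  1.34,  2.56]))
real	2m2.900s
user	2m3.312s
sys	0m0.160s
```

```bash
cat > sim.py <<'E'
from kin import *
def go(q,pts,n=8,w=.02,mar=.02):
    es=[]
    for p,Rt in pts:
        p0,R0=fk(q); dv=(R0.inv()*Rt).as_rotvec()
        for k in range(1,n+1):
            q,e=ik(p0+(p-p0)*k/n,R0*R.from_rotvec(dv*k/n),q,w=w,mar=mar)
        es.append(e)
    return q,es
E
python3 - <<'E'
from sim import *
d=[json.loads(l) for l in open('log.jsonl')]
for i in (0,1):
    q,e=go(np.array(d[i][0]),[(np.array(d[i+1][1]),R.from_quat(d[i+1][2]))],w=.02,mar=0.003)
    print('pred',np.round(q,3),'act',np.round(d[i+1][0],3))
q=np.array(d[-1][0])
for phi in (-15,0,15):
  for sg,turn in ((1,1),(-1,-1)):
    pts=path(phi,sg,turn)
    pre=[(pts[0][0]-.12*pts[0][1].as_matrix()[:,2]+[0,0,.05],pts[0][1])]
    qq,e=go(q,pre+pts[:1]); q2,e2=go(qq,pts[1:5],4); q3,e3=go(q2,pts[5:17],3); q4,e4=go(q3,pts[17:],4)
    print(phi,sg,np.round(e,3),'G',np.round(qq,2),'P',np.round(q2,2),round(max(e2),3),'T',np.round(q3,2),np.round(e3,2),'I',np.round(q4,2),round(max(e4),3))
E
```

```text
pred [ 0.867 -0.276 -0.344  1.805 -0.286  1.695  0.473] act [ 0.889 -0.277 -0.36   1.804 -0.29   1.696  0.478]
pred [ 0.569 -0.497 -0.271  1.971 -0.464  1.435  0.446] act [ 0.513 -0.495 -0.237  1.974 -0.443  1.425  0.421]
-15 1 [0. 0.] G [ 0.22  0.54 -0.44  1.65 -0.36  1.26  0.16] P [ 0.22  0.49 -0.52  1.61 -0.52  1.34  0.14] 0.0 T [-0.92  0.67  1.03  1.67 -1.14  1.74 -2.58] [0. 0. 0. 0. 0. 0. 0. 0. 0. 0. 0. 0.] I [-0.73  0.8   0.98  1.69 -1.14  1.74 -2.35] 0.0
-15 -1 [0.177 0.081] G [ 0.78  1.1  -1.45  1.63  0.51  1.36  2.58] P [ 0.71  0.98 -1.45  1.57  0.26  1.32  2.58] 0.141 T [ 0.82  0.64 -1.3   2.09  4.39  0.08  1.57] [0.38 0.61 0.83 0.96 1.   1.01 1.02 1.03 1.04 1.04 1.   1.  ] I [ 0.81  0.66 -1.08  2.11  4.39  0.08  1.77] 1.001
0 1 [0. 0.] G [ 0.28  0.37 -0.45  1.88 -0.49  0.97  0.26] P [ 0.28  0.3  -0.52  1.83 -0.68  1.08  0.24] 0.0 T [-1.06  0.44  1.08  1.89 -1.14  1.4  -2.58] [0. 0. 0. 0. 0. 0. 0. 0. 0. 0. 0. 0.] I [-0.79  0.61  0.99  1.92 -1.21  1.46 -2.31] 0.0
0 -1 [0.401 0.559] G [-1.71 -0.48  1.32  2.18  0.29  0.72  2.58] P [-1.81 -0.48  1.32  2.06  0.08  0.78  2.58] 0.486 T [-1.75 -0.44  1.32  2.32  4.39  0.08  1.44] [0.54 0.64 0.73 0.78 0.79 0.81 0.82 0.83 0.84 0.84 0.8  0.8 ] I [-1.56 -0.32  1.32  2.4   4.39  0.08  1.56] 0.899
15 1 [0. 0.] G [ 0.31  0.21 -0.46  2.1  -0.74  0.69  0.45] P [ 0.28  0.12 -0.5   2.05 -0.91  0.82  0.4 ] 0.0 T [-1.3   0.16  1.19  2.11 -1.12  0.98 -2.58] [0.   0.   0.   0.   0.   0.   0.   0.   0.   0.   0.   0.01] I [-0.73  0.33  0.82  2.14 -1.25  1.07 -2.25] 0.0
15 -1 [0.285 0.308] G [-1.67 -0.48  1.32  2.27  0.32  0.52  2.58] P [-1.79 -0.48  1.32  2.15  0.1   0.58  2.58] 0.225 T [-1.74 -0.45  1.32  2.35  4.39  0.08  1.48] [0.32 0.4  0.46 0.48 0.5  0.51 0.52 0.53 0.54 0.54 0.49 0.49] I [-1.55 -0.33  1.32  2.4   4.39  0.08  1.55] 0.604
```

```bash
cat > to.py <<'E'
from sim import *
def to(p,Rt):
    s=log(); R0=R.from_quat(s['eef_rot']); d=R0.inv().apply(p-s['ee_pos'])/.15; t=(R0.inv()*Rt).as_rotvec()/np.radians(30)
    print('shift',np.round(d,3),'turn',np.round(t,3),'mm',np.round(np.linalg.norm(d)*150,1))
E
cat > pre.py <<'E'
from to import *
import sys
p,Rt=path(0,1,1)[0]; to(p-float(sys.argv[1])*Rt.as_matrix()[:,2],Rt)
E
python3 pre.py 0.13
```

```text
2.1 q [ 0.513 -0.495 -0.237  1.974 -0.443  1.425  0.421] p [ 0.3153 -0.0373  0.5384] F [-0.3  4.   1.9] w 0.087 0.0
[[-0.149  0.941  0.303]
 [ 0.967  0.074  0.243]
 [ 0.207  0.329 -0.921]]
shift [-0.009  0.989  1.712] turn [0.621 0.65  0.183] mm 296.5
```

Emit:
{"op": "play_rows", "data": {
  "series": [
    [0, 0.15, 0.2, 0.15, 0.15, 0.05],
    [0, 0.3, 0.45, 0.3, 0.3, 0.1],
    [0, 0.45, 0.7, 0.45, 0.45, 0.15],
    [0, 0.55, 0.95, 0.6, 0.6, 0.2],
    [0, 0.57, 1, 0.62, 0.65, 0.2]
  ]
}}

```text
time: 2.6
ee_pos: [0.4428, 0.0003, 0.4191]
eef_rot: [0.651, 0.708, 0.177, -0.211]
ft_force: [-1.0, -0.1, 0.1]
width: 0.087
grip_force: 0.0
```

```bash
python3 pre.py 0.13
```

```text
2.6 q [ 0.49   0.002 -0.393  1.867 -0.547  1.435  0.302] p [4.428e-01 3.000e-04 4.191e-01] F [-1.  -0.1  0.1] w 0.087 0.0
[[-0.064  0.996 -0.068]
 [ 0.847  0.09   0.525]
 [ 0.528 -0.024 -0.849]]
shift [-0.085  0.63   0.469] turn [-0.016  0.003 -0.061] mm 118.5
```

Emit:
{"op": "play_rows", "data": {
  "series": [
    [-0.03, 0.22, 0.16, 0, 0, -0.03],
    [-0.06, 0.44, 0.33, 0, 0, -0.06],
    [-0.085, 0.63, 0.47, 0, 0, -0.06],
    [-0.085, 0.63, 0.47, 0, 0, -0.06]
  ]
}}

```text
time: 3.0
ee_pos: [0.5334, 0.035, 0.3528]
eef_rot: [0.639, 0.719, 0.181, -0.204]
ft_force: [-1.6, 0.1, -0.1]
width: 0.0868
grip_force: 0.0
```

```bash
cat > wr.py <<'E'
from h import *
def wproj(X,s,k):
    T=np.array(k['T_tool_cam']); t=R.from_quat(s['eef_rot']).inv().apply(np.atleast_2d(X)-s['ee_pos'])
    c=(t-T[:3,3])@T[:3,:3]; rho=np.linalg.norm(c[:,:2],axis=1); th=np.arctan2(rho,c[:,2])
    return np.c_[k['cx']+k['fx']*th*c[:,0]/rho,k['cy']+k['fy']*th*c[:,1]/rho]
E
python3 pre.py 0 ; python3 - <<'E'
from wr import *
from kin import D,END,MOUTH,AX
s=status.read_state(); im=vision.camera('wrist'); k=vision.calibration('wrist')
th=np.linspace(0,2*np.pi,60); e1=np.cross(AX,[0,0,1]); e1/=np.linalg.norm(e1); e2=np.cross(AX,e1)
o=im.copy()
for p in wproj(MOUTH+.0285*(np.cos(th)[:,None]*e1+np.sin(th)[:,None]*e2),s,k): cv2.circle(o,tuple(np.int32(p.round())),0,(0,0,255),-1)
for p in wproj(np.array([END-t*D for t in (0,.055,.11,.15)]),s,k): cv2.circle(o,tuple(np.int32(p.round())),1,(0,255,0),-1); print(p)
cv2.imwrite('pics/w1.png',cv2.resize(o,None,fx=1.5,fy=1.5)); cv2.imwrite('pics/w1raw.png',im)
E
```

```text
3.0 q [ 0.398  0.25  -0.439  1.75  -0.47   1.251  0.255] p [0.5334 0.035  0.3528] F [-1.6  0.1 -0.1] w 0.0868 0.0
[[-0.099  0.993 -0.062]
 [ 0.845  0.117  0.521]
 [ 0.525 -0.001 -0.851]]
shift [-0.003 -0.001  0.88 ] turn [-0.004  0.012  0.005] mm 132.1
[255.04576958  64.38798485]
[254.84745298 123.52749502]
[254.64245849 180.6016508 ]
[254.49843348 218.66971962]
```

View pics/w1.png

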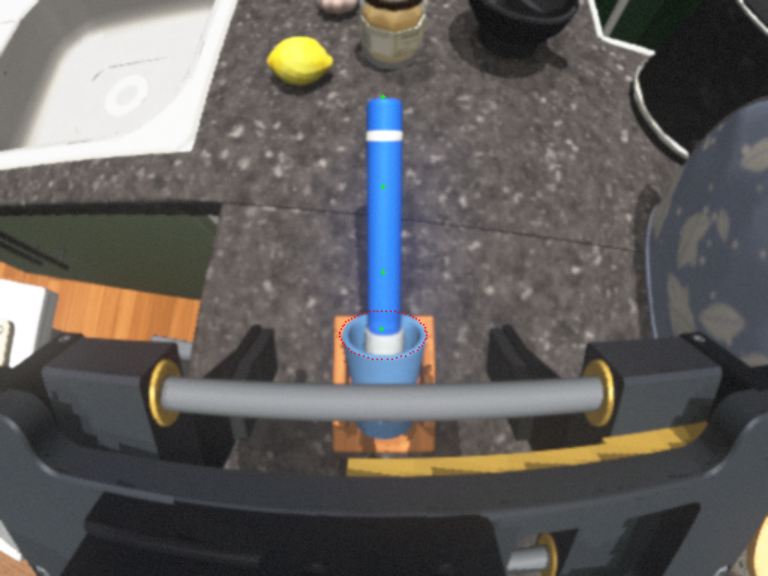

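The wrist view shows the brush axis at x≈384 (rows 98–330). It matches the projected model points within about a pixel, and the rim overlay matches too. Advancing to grip.

Emit:
{"op": "play_rows", "data": {
  "series": [
    [0, 0, 0.25, 0, 0, 0],
    [0, 0, 0.5, 0, 0, 0],
    [0, 0, 0.7, 0, 0, 0],
    [0, 0, 0.85, 0, 0, 0],
    [0, 0, 0.88, 0, 0, 0]
  ]
}}

```text
time: 3.55
ee_pos: [0.5232, 0.1033, 0.2424]
eef_rot: [0.639, 0.719, 0.181, -0.203]
ft_force: [0.2, 0.1, -0.7]
width: 0.0873
grip_force: 0.0
```

```bash
python3 pre.py 0
```

```text
3.55 q [ 0.303  0.366 -0.482  1.876 -0.47   0.972  0.243] p [0.5232 0.1033 0.2424] F [ 0.2  0.1 -0.7] w 0.0873 0.0
[[-0.1    0.993 -0.061]
 [ 0.846  0.117  0.52 ]
 [ 0.523  0.001 -0.852]]
shift [-0.009  0.013  0.013] turn [-0.003  0.015  0.007] mm 3.0
```

Emit:
{"op": "play_rows", "data": {
  "series": [
    [0, 0, 0, 0, 0, 0],
    [0, 0, 0, 0, 0, 0],
    [0, 0, 0, 0, 0, 0],
    [0, 0, 0, 0, 0, 0],
    [0, 0, 0, 0, 0, 0]
  ],
  "fingers": -1,
  "squeeze": 25
}}

```text
time: 4.05
ee_pos: [0.5245, 0.1027, 0.2432]
eef_rot: [0.64, 0.719, 0.182, -0.202]
ft_force: [0.5, 0.1, -1.1]
width: 0.0548
grip_force: 0.0
```

```bash
python3 pre.py 0; python3 -c "
from to import *
p,Rt=path(0,1,1)[3]; to(p,Rt)"
```

```text
4.05 q [ 0.304  0.367 -0.481  1.874 -0.47   0.973  0.242] p [0.5245 0.1027 0.2432] F [ 0.5  0.1 -1.1] w 0.0548 0.0
[[-0.099  0.993 -0.058]
 [ 0.846  0.115  0.52 ]
 [ 0.524  0.002 -0.852]]
shift [-0.007  0.005  0.02 ] turn [0.002 0.014 0.006] mm 3.2
4.05 q [ 0.304  0.367 -0.481  1.874 -0.47   0.973  0.242] p [0.5245 0.1027 0.2432] F [ 0.5  0.1 -1.1] w 0.0548 0.0
[[-0.099  0.993 -0.058]
 [ 0.846  0.115  0.52 ]
 [ 0.524  0.002 -0.852]]
shift [0.926 0.007 0.013] turn [0.002 0.014 0.006] mm 139.0
```

Emit:
{"op": "play_rows", "data": {
  "series": [
    [0, 0, 0.02, 0, 0, 0],
    [0, 0, 0.02, 0, 0, 0],
    [0, 0, 0.02, 0, 0, 0],
    [0, 0, 0.02, 0, 0, 0],
    [0, 0, 0.02, 0, 0, 0]
  ]
}}

```text
time: 4.55
ee_pos: [0.5243, 0.1046, 0.2402]
eef_rot: [0.64, 0.719, 0.182, -0.203]
ft_force: [0.5, -0.1, 0.1]
width: 0.0214
grip_force: 24.9
```

Emit:
{"op": "play_rows", "data": {
  "series": [
    [0, 0, 0, 0, 0, 0],
    [0, 0, 0, 0, 0, 0],
    [0, 0, 0, 0, 0, 0]
  ]
}}

```text
time: 4.85
ee_pos: [0.5243, 0.1046, 0.2402]
eef_rot: [0.64, 0.719, 0.182, -0.203]
ft_force: [0.6, 0.1, 0.4]
width: 0.0213
grip_force: 24.9
```

Emit:
{"op": "play_rows", "data": {
  "series": [
    [0.1, 0, 0, 0, 0, 0],
    [0.25, 0, 0, 0, 0, 0],
    [0.4, 0, 0, 0, 0, 0],
    [0.55, 0, 0, 0, 0, 0],
    [0.7, 0, 0, 0, 0, 0]
  ]
}}

```text
time: 5.35
ee_pos: [0.513, 0.1953, 0.2961]
eef_rot: [0.639, 0.719, 0.181, -0.203]
ft_force: [0.2, -0.8, -1.2]
width: 0.0214
grip_force: 24.9
```

```bash
python3 -c "
from to import *
p,Rt=path(0,1,1)[4]; to(p,Rt)"
```

```text
5.35 q [ 0.179  0.301 -0.534  1.834 -0.472  0.978  0.045] p [0.513  0.1953 0.2961] F [ 0.2 -0.8 -1.2] w 0.0214 24.870862662792206
[[-0.1    0.993 -0.06 ]
 [ 0.846  0.117  0.521]
 [ 0.524  0.001 -0.852]]
shift [-0.129  0.014 -0.225] turn [ 0.008  0.347 -0.007] mm 39.0
```

Emit:
{"op": "play_rows", "data": {
  "series": [
    [-0.03, 0, -0.05, 0, 0.1, 0],
    [-0.08, 0.01, -0.14, 0, 0.22, 0],
    [-0.13, 0.01, -0.22, 0, 0.35, 0],
    [-0.13, 0.01, -0.22, 0, 0.35, 0]
  ]
}}

```text
time: 5.75
ee_pos: [0.5196, 0.1587, 0.3136]
eef_rot: [0.621, 0.696, 0.24, -0.268]
ft_force: [0.5, -1.0, -1.9]
width: 0.0212
grip_force: 24.9
```

Emit:
{"op": "play_rows", "data": {
  "series": [
    [0, 0, 0, 0, 0, 0.25],
    [0, 0, 0, 0, 0, 0.5],
    [0, 0, 0, 0, 0, 0.75],
    [0, 0, 0, 0, 0, 1],
    [0, 0, 0, 0, 0, 1]
  ]
}}

```text
time: 6.25
ee_pos: [0.5185, 0.1615, 0.3131]
eef_rot: [0.78, 0.513, 0.161, -0.32]
ft_force: [0.4, -0.5, -1.6]
width: 0.0216
grip_force: 24.9
```

Emit:
{"op": "play_rows", "data": {
  "series": [
    [0, 0, 0, 0, 0, 0.25],
    [0, 0, 0, 0, 0, 0.5],
    [0, 0, 0, 0, 0, 0.75],
    [0, 0, 0, 0, 0, 1],
    [0, 0, 0, 0, 0, 1]
  ]
}}

```text
time: 6.75
ee_pos: [0.5187, 0.1609, 0.313]
eef_rot: [0.886, 0.295, 0.073, -0.351]
ft_force: [-0.7, -0.3, -0.8]
width: 0.0215
grip_force: 24.9
```

```bash
python3 -c "
from to import *
p,Rt=path(0,1,1)[8]; to(p,Rt)"
```

```text
6.75 q [ 0.201  0.287 -0.43   1.839 -0.707  1.082 -0.78 ] p [0.5187 0.1609 0.313 ] F [-0.7 -0.3 -0.8] w 0.0215 24.86818492412567
[[ 0.815  0.574 -0.077]
 [ 0.471 -0.58   0.665]
 [ 0.337 -0.579 -0.743]]
shift [ 0.008 -0.008 -0.005] turn [ 0.003 -0.007 -0.003] mm 1.9
```

Emit:
{"op": "play_rows", "data": {
  "series": [
    [0, 0, 0, 0, 0, 0.25],
    [0, 0, 0, 0, 0, 0.5],
    [0, 0, 0, 0, 0, 0.75],
    [0, 0, 0, 0, 0, 1],
    [0, 0, 0, 0, 0, 1]
  ]
}}

```text
time: 7.25
ee_pos: [0.5189, 0.1605, 0.313]
eef_rot: [0.932, 0.056, -0.02, -0.358]
ft_force: [0.4, 0.3, -1.6]
width: 0.021
grip_force: 24.9
```

Emit:
{"op": "play_rows", "data": {
  "series": [
    [0, 0, 0, 0, 0, 0.25],
    [0, 0, 0, 0, 0, 0.5],
    [0, 0, 0, 0, 0, 0.75],
    [0, 0, 0, 0, 0, 1],
    [0, 0, 0, 0, 0, 1]
  ]
}}

```text
time: 7.75
ee_pos: [0.519, 0.1603, 0.313]
eef_rot: [0.915, -0.186, -0.111, -0.341]
ft_force: [-1.0, 0.2, -0.8]
width: 0.0214
grip_force: 24.9
```

```bash
python3 -c "
from to import *
p,Rt=path(0,1,1)[12]; to(p,Rt)"
```

```text
7.75 q [ 0.102  0.274 -0.314  1.845 -0.744  1.098 -1.798] p [0.519  0.1603 0.313 ] F [-1.   0.2 -0.8] w 0.0214 24.868132174015045
[[ 0.906 -0.417 -0.077]
 [-0.264 -0.698  0.665]
 [-0.331 -0.582 -0.742]]
shift [-0.006 -0.013 -0.003] turn [-0.006 -0.007  0.003] mm 2.2
```

Emit:
{"op": "play_rows", "data": {
  "series": [
    [0, 0, 0, 0, 0, 0.25],
    [0, 0, 0, 0, 0, 0.5],
    [0, 0, 0, 0, 0, 0.75],
    [0, 0, 0, 0, 0, 1],
    [0, 0, 0, 0, 0, 1]
  ]
}}

```text
time: 8.25
ee_pos: [0.519, 0.1602, 0.313]
eef_rot: [0.835, -0.416, -0.196, -0.301]
ft_force: [0.2, -0.0, -1.4]
width: 0.0215
grip_force: 24.9
```

```bash
python3 -c "
from to import *
p,Rt=path(0,1,1)[16]; to(p,Rt)"
```

```text
8.25 q [ 0.055  0.269 -0.26   1.847 -0.76   1.106 -2.31 ] p [0.519  0.1602 0.313 ] F [ 0.2 -0.  -1.4] w 0.0215 24.867863059043884
[[ 0.577 -0.813 -0.077]
 [-0.578 -0.473  0.666]
 [-0.578 -0.34  -0.742]]
shift [-0.012 -0.009 -0.002] turn [-0.01  -0.     1.005] mm 2.2
```

Emit:
{"op": "play_rows", "data": {
  "series": [
    [0, 0, 0, 0, 0, 0.25],
    [0, 0, 0, 0, 0, 0.5],
    [0, 0, 0, 0, 0, 0.75],
    [0, 0, 0, 0, 0, 1],
    [0, 0, 0, 0, 0, 1]
  ]
}}

```text
time: 8.75
ee_pos: [0.5207, 0.1564, 0.2955]
eef_rot: [0.739, -0.569, -0.262, -0.246]
ft_force: [0.2, -0.3, -1.0]
width: 0.0213
grip_force: 24.9
```

```bash
python3 -c "
from to import *
p,Rt=path(0,1,1)[16]; to(p,Rt)"
```

```text
8.75 q [-0.438  0.294  0.314  1.872 -0.905  1.204 -2.58 ] p [0.5207 0.1564 0.2955] F [ 0.2 -0.3 -1. ] w 0.0213 24.86706554889679
[[ 0.214 -0.971 -0.108]
 [-0.713 -0.231  0.662]
 [-0.668 -0.065 -0.742]]
shift [-0.113 -0.006 -0.071] turn [0.05  0.007 0.24 ] mm 20.0
```

Redundancy is absorbing the q7 limit. I'll keep commanding the remaining turn.

Emit:
{"op": "play_rows", "data": {
  "series": [
    [-0.11, 0, -0.07, 0.05, 0, 0.24],
    [-0.11, 0, -0.07, 0.05, 0, 0.24],
    [-0.11, 0, -0.07, 0.05, 0, 0.24],
    [-0.11, 0, -0.07, 0.05, 0, 0.24]
  ]
}}

```text
time: 9.15
ee_pos: [0.518, 0.1619, 0.3143]
eef_rot: [0.699, -0.618, -0.269, -0.238]
ft_force: [0.4, -0.8, -2.5]
width: 0.0211
grip_force: 24.9
```

```bash
python3 -c "
from to import *
p,Rt=path(0,1,1)[16]; to(p,Rt)"
```

```text
9.15 q [-1.048  0.414  1.053  1.899 -1.122  1.383 -2.591] p [0.518  0.1619 0.3143] F [ 0.4 -0.8 -2.5] w 0.0211 24.86764758825302
[[ 0.091 -0.992 -0.083]
 [-0.736 -0.123  0.666]
 [-0.671 -0.    -0.742]]
shift [-0.    -0.007 -0.004] turn [0.002 0.004 0.002] mm 1.2
```

```bash
python3 - <<'E'
from wr import *
from kin import MOUTH,AX,GO
s=status.read_state(); m=R.from_quat(s['eef_rot']).as_matrix(); g=s['ee_pos']+GO*m[:,2]
k=vision.calibration('wrist')
w=vision.camera('wrist'); sc=vision.camera('scene')
th=np.linspace(0,2*np.pi,60); e1=np.cross(AX,[0,0,1]); e1/=np.linalg.norm(e1); e2=np.cross(AX,e1)
ring=MOUTH+.0285*(np.cos(th)[:,None]*e1+np.sin(th)[:,None]*e2)
pts=np.array([g+t*m[:,0] for t in (.11,.08,.04,-.04,-.11)])
from h import proj
for im,f in ((w,lambda X:wproj(X,s,k)),(sc,lambda X:proj('scene',X))):
    for p in f(ring): cv2.circle(im,tuple(np.int32(p.round())),0,(0,0,255),-1)
    for p in f(pts): cv2.circle(im,tuple(np.int32(p.round())),1,(0,255,0),-1)
c=cv2.resize(sc[190:310,140:300],None,fx=4,fy=4,interpolation=cv2.INTER_CUBIC)
w=cv2.resize(w,(512,384))
o=np.zeros((600,800,3),np.uint8); o[:480,:400]=c[:,:400]; ww=w[:384,60:460]; o[:384,400:]=ww
cv2.imwrite('pics/chk.png',o)
E
```

```text
(no output)
```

View pics/chk.png

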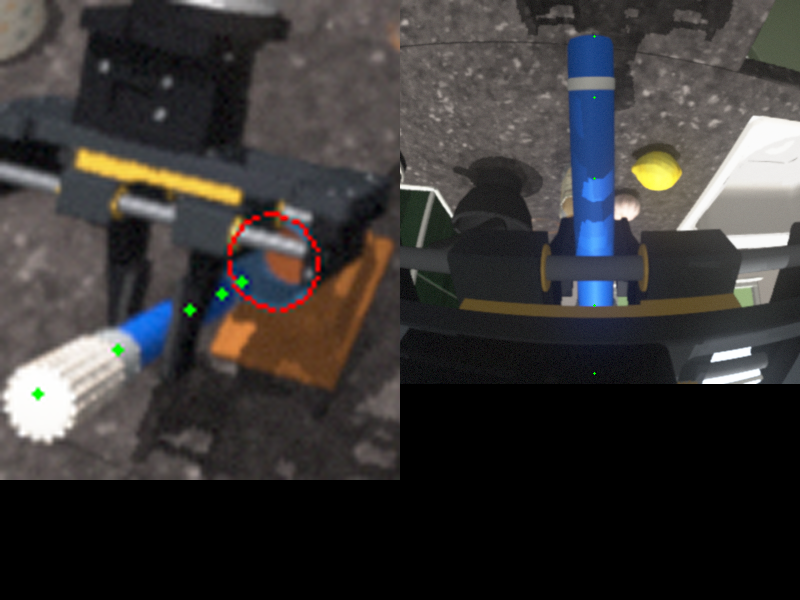

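The left panel shows the brush reversed, with the bristle end disc on the predicted dot. In the wrist view the handle end is within about 1 mm of the model. Inserting along the axis.

Emit:
{"op": "play_rows", "data": {
  "series": [
    [0.12, 0, 0, 0, 0, 0],
    [0.25, 0, 0, 0, 0, 0],
    [0.4, 0, 0, 0, 0, 0],
    [0.55, 0, 0, 0, 0, 0],
    [0.65, 0, 0, 0, 0, 0]
  ]
}}

```text
time: 9.75
ee_pos: [0.5261, 0.0883, 0.2467]
eef_rot: [0.698, -0.619, -0.271, -0.237]
ft_force: [1.0, 0.3, -1.4]
width: 0.0213
grip_force: 24.9
```

```bash
python3 -c "
from to import *
p,Rt=path(0,1,1)[-1]; to(p,Rt)"
```

```text
9.75 q [-0.83   0.544  0.977  1.928 -1.173  1.429 -2.372] p [0.5261 0.0883 0.2467] F [ 1.   0.3 -1.4] w 0.0213 24.868854582309723
[[ 0.086 -0.993 -0.084]
 [-0.736 -0.121  0.666]
 [-0.672  0.004 -0.741]]
shift [ 0.165 -0.014 -0.009] turn [ 0.005  0.007 -0.007] mm 24.8
```

Emit:
{"op": "play_rows", "data": {
  "series": [
    [0.05, -0.01, 0, 0, 0, 0],
    [0.09, -0.01, 0, 0, 0, 0],
    [0.13, -0.01, 0, 0, 0, 0],
    [0.14, -0.01, 0, 0, 0, 0]
  ]
}}

```text
time: 10.15
ee_pos: [0.5295, 0.0742, 0.2344]
eef_rot: [0.696, -0.621, -0.271, -0.237]
ft_force: [-0.2, 0.8, -0.5]
width: 0.0213
grip_force: 24.9
```

Emit:
{"op": "play_rows", "data": {
  "series": [
    [0.01, 0, 0, 0, 0, 0],
    [0.02, 0, 0, 0, 0, 0],
    [0.02, 0, 0, 0, 0, 0]
  ]
}}

```text
time: 10.45
ee_pos: [0.5298, 0.0725, 0.2327]
eef_rot: [0.696, -0.621, -0.271, -0.237]
ft_force: [-0.1, 0.1, -0.7]
width: 0.0215
grip_force: 24.9
```

```bash
python3 -c "
from to import *
p,Rt=path(0,1,1)[-1]; to(p,Rt)"
```

```text
10.45 q [-0.784  0.58   0.963  1.923 -1.186  1.441 -2.332] p [0.5298 0.0725 0.2327] F [-0.1  0.1 -0.7] w 0.0215 24.868394136428833
[[ 0.082 -0.993 -0.083]
 [-0.736 -0.117  0.666]
 [-0.671  0.006 -0.741]]
shift [ 0.022 -0.002 -0.006] turn [ 0.002  0.006 -0.016] mm 3.5
```

Emit:
{"op": "play_rows", "data": {
  "series": [
    [0.01, 0, 0, 0, 0, 0],
    [0.02, 0, 0, 0, 0, 0],
    [0.02, 0, 0, 0, 0, 0]
  ]
}}

```text
time: 10.75
ee_pos: [0.53, 0.0699, 0.2305]
eef_rot: [0.696, -0.621, -0.271, -0.237]
ft_force: [-0.0, -0.6, -0.9]
width: 0.0216
grip_force: 24.9
```

Emit:
{"op": "play_rows", "data": {
  "series": [
    [0.01, 0, 0, 0, 0, 0],
    [0.02, 0, 0, 0, 0, 0],
    [0.02, 0, 0, 0, 0, 0]
  ]
}}

```text
time: 11.05
ee_pos: [0.5305, 0.0694, 0.2295]
eef_rot: [0.696, -0.62, -0.272, -0.238]
ft_force: [-2.0, 6.8, 6.8]
width: 0.0216
grip_force: 24.8
```

Floor contact (about 10 N along the axis). Releasing and backing off.

Emit:
{"op": "play_rows", "data": {
  "series": [
    [0, 0, 0, 0, 0, 0],
    [0, 0, 0, 0, 0, 0],
    [0, 0, 0, 0, 0, 0],
    [0, 0, 0, 0, 0, 0],
    [0, 0, 0, 0, 0, 0]
  ],
  "fingers": 0.6
}}

```text
time: 11.55
ee_pos: [0.5302, 0.0676, 0.2286]
eef_rot: [0.696, -0.621, -0.271, -0.237]
ft_force: [-0.2, -0.4, 0.4]
width: 0.0532
grip_force: 0.0
```

Emit:
{"op": "play_rows", "data": {
  "series": [
    [0, 0, 0, 0, 0, 0],
    [0, 0, 0, 0, 0, 0],
    [0, 0, 0, 0, 0, 0],
    [0, 0, 0, 0, 0, 0],
    [0, 0, 0, 0, 0, 0]
  ]
}}

```text
time: 12.05
ee_pos: [0.5302, 0.0679, 0.2286]
eef_rot: [0.696, -0.621, -0.271, -0.237]
ft_force: [0.1, -0.0, 0.7]
width: 0.0694
grip_force: 0.0
```

Emit:
{"op": "play_rows", "data": {
  "series": [
    [0, 0, -0.1, 0, 0, 0],
    [0, 0, -0.3, 0, 0, 0],
    [0, 0, -0.55, 0, 0, 0],
    [0, 0, -0.8, 0, 0, 0],
    [0, 0, -1, 0, 0, 0]
  ]
}}

```text
time: 12.55
ee_pos: [0.5425, -0.0347, 0.3423]
eef_rot: [0.696, -0.622, -0.27, -0.237]
ft_force: [1.1, 0.1, -0.4]
width: 0.0698
grip_force: 0.0
```

```bash
python3 - <<'E'
from wr import *
log()
w=vision.camera('wrist'); sc=vision.camera('scene'); t=vision.camera('top')
o=np.zeros((600,800,3),np.uint8); o[:384,:400]=w[:,60:460]
o[:480,400:]=cv2.resize(sc[190:310,140:240],None,fx=4,fy=4,interpolation=cv2.INTER_CUBIC)
o[384:584,:400]=cv2.resize(t[145:195,130:230],None,fx=4,fy=4,interpolation=cv2.INTER_CUBIC)
cv2.imwrite('pics/end.png',o)
E
```

```text
12.55 q [-0.652  0.498  1.072  1.767 -1.024  1.666 -2.376] p [ 0.5425 -0.0347  0.3423] F [ 1.1  0.1 -0.4] w 0.0698 0.0
[[ 0.081 -0.993 -0.08 ]
 [-0.737 -0.114  0.666]
 [-0.671  0.005 -0.742]]
```

View pics/end.png

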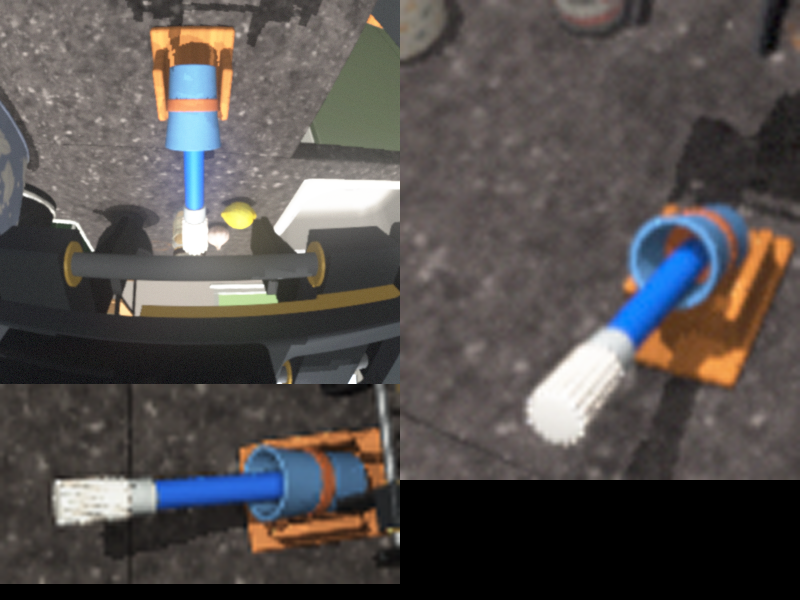

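The brush sits handle-down with the bristles out: bristle disc at about (557,415) in the scene panel and (55,502) in the top panel. Checking seat depth numerically.

```bash
python3 - <<'E'
from wr import *
from kin import MOUTH,AX
F=MOUTH-.075*AX
e=tri((178.9,293.4),(143.4,174.1)); print(e,np.linalg.norm(e-F),F)
f=tri(((628-400)/4+139.6,(350)/4+189.6),(129.6+155/4,144.6+(494-384)/4)); print('ferrule',f,np.linalg.norm(f-F))
D=(e-f)/np.linalg.norm(e-f);print(np.degrees(np.arccos(D[2])))
E
```

```text
[0.50146215 0.29178981 0.14697731] 0.22573077505401734 [0.52699249 0.09687958 0.0360152 ]
ferrule [0.50831749 0.22803742 0.10924961] 0.15137507014575133
59.527745733668155
```

```bash
python3 -c "
from bench import job
print(job.close_job())"
```

```text
the job is handed in; nothing more can be done
None
```

The blue-handled brush is back in the blue crock handle-first, seated on the bottom with its bristles sticking out, and I let go, backed the gripper clear and handed the job in; the yellow-handled brush was not touched.

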